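# Hold the conductivity probe centred in the guide for the dry zero check

### The job

Set up the dry zero check: first swing the black-knobbed lever of the stirrer's grey speed control straight up over its green stripe (idle) and leave it there. Then take the red-headed probe from the white rack and lower it upright through the hole of the orange guide plate over the empty beaker, never touching the plate or the beaker, until the white band on its rod is level with the top of the plate. Finish holding it there, still and centred in the hole, without letting go, and leave the other glassware and the blue-headed probe where they are.

Things in the scene. Friction and masses are not known exactly. Their poses are not given: they have to be found in the camera images.
- probe: Red-headed probe, about 90 g. Origin: centre of the rod's lower tip, z up the rod. Black round rod 12 mm in diameter, z = 0 to 110 mm; red round head 24 mm in diameter, z = 110 to 155 mm (grip here from above); steel stub 10 mm thick to 165 mm. Starts upright in either hole of the white rack, the head resting on the rack's top: raise it over 110 mm to free it.
- probe_band (a point): Centre of the white depth band (8 mm tall) on the rod of the red-headed probe, on the rod's axis, 60 mm above the tip; axes as the probe.
- probe_head (a point): Middle of the red head, on the axis, 132.5 mm above the tip: the place to grip.
- blue_probe: Bystander: same shape and size as the probe but with a blue head, in the other hole of the rack. Origin at its tip, z up.
- rack: Fixed white probe rack, 170 x 75 mm foot, top plate 170 x 50 x 12 mm with its top 120 mm above the table. Origin: centre of its underside. Two 15 mm holes at x = -45 and +45 mm on its x axis.
- station: Fixed station; origin: centre of its underside, z up. White stirrer 150 x 140 x 30 mm; on it, on the origin's axis, an empty glass beaker 70 mm wide (inner floor 36 mm, rim 104 mm above the table). A 14 mm post at x = +60 mm carries the orange guide plate, 12 mm thick, x = -40 to +110 mm, y = -28 to +28 mm, top at 130 mm. Nothing on it is higher.
- guide (a point): Centre of the guide hole at the top face of the orange plate, 130 mm above the table; vertical round through hole 22 mm in diameter, 12 mm deep, on the axis of the beaker. z up.
- control: Fixed grey stirrer speed control, 130 x 100 x 50 mm; origin: centre of its underside. The lever swings in its x-z plane; a green stripe across the top at x = 0 marks idle, red patches at +x mark full speed; two 28 x 6 mm dark cheeks stand to 59 mm height either side of the pivot.
- speed_lever (a joint): Angle of the lever in rad: 0 = straight up (idle), positive = leaning to the control's +x (faster); range -0.9 to 0.9. Stiff friction hinge (about 0.15 N m, some 2 N at the knob): it stays where it is left.
- lever_knob (a point): Centre of the lever's black ball knob, 22 mm in diameter, 72 mm from the pivot along the lever (8 mm steel stem).
- lever_pivot (a point): Fixed point on the lever's hinge axis, 53 mm above the table. The hinge axis is this point's y axis; x is the direction of positive lean.
- amber_jar: Bystander: amber jar, 60 mm diameter, 80 mm tall; origin centre of underside.
- reagent_bottle: Bystander: white bottle with blue cap, 56 mm diameter, 120 mm tall; origin centre of underside.
- spare_beaker: Bystander: empty glass beaker, 66 mm diameter, 75 mm tall; origin centre of underside.
- mortar: Bystander: white ceramic bowl, 90 mm diameter, 50 mm tall; origin centre of underside.
- vial: Bystander: small glass vial with red cap, 28 mm diameter, 50 mm tall; origin centre of underside.

How it is judged:
By the outcome, as a careful person would: the job done as asked, in the order asked, and still so for the second after the job is handed in, while the arm keeps its last pose, push and grip.
It also fails if it takes over 54 s, if anything falls off the work surface, if the arm or the gripper's body presses on something with over 40 N, if the wrist force passes 120 N, or if a joint passes its speed limit or range.

### The arm

A 6-joint arm with a two-finger parallel gripper is mounted at the origin on the work surface. World frame = base frame: x ahead of the robot, y to its left, z up, the work surface at z = 0. Lengths are in m, angles in rad, forces in N, time in s.
With the tool pointing down it reaches from about 0.225 to 0.875 m from the base axis. Payload 3.4 kg.
Tool frame: the origin (TCP) lies on the centre line of the jaws, within the pads' length; the fingertips stand 17 mm ahead of it and the grasp point (between the pads) lies 2 mm behind it (manip.finger_overhang is the distance from the TCP to the fingertips, in m); y points along the fingers, x is the direction in which the jaws open and shut, and the axes are right-handed (so a half turn about y gives the same grasp; the last joint's range is limited). The gripper opens to 85 mm and grips with 20 to 120 N. Pads are 22 mm wide; open, the fingers measure 114 mm over their backs; the gripper's body (76 mm by 85 mm) begins 54 mm behind the grasp point. The pads swing forward as they close: fully open they stand 13 mm farther back than shut.
Start: joints at [1.184, 0.276, 1.505, -0, 1.361, -0.121], TCP at [0.151, 0.555, 0.248] pointing down, gripper open.
Joint ranges: [-2.89, 2.89], [-0.75, 2.08], [0.22, 2.7], [-1.18, 4.32], [0.11, 2.71], [-2.7, 2.7]. Speed limits (rad/s): [2.57, 2.57, 3.14, 3.14, 3.14, 3.14].

### API

Orientations are given as a unit quaternion [w, x, y, z].
In Python, from rig import manip gives the robot as it stands.
- The arm moves only by the tool arm_command, never from a script. Its argument "commands" is a list of rows, each a list of 3 entries, a list of its own where there are three numbers: the finger opening in cm, from 0 to 8.54, then the shift along the world's x, y, z in cm, then the turn about the world's z in rad. A call has 1 to 12 rows; each row shifts and turns the commanded pose from where the row before left it; what a row does not reach is not made up. A row lasts 1/10 s, in which the tool goes at most 50 mm and 8.59 degrees, less where a joint would pass 70% of its speed; a pose out of reach is approached as far as the arm can. A call with a gripper value outside its range is refused whole. The fingers move at their own pace and stop on an object; "grip_force" is the grip in N (left out, the last holds). Time passes only in rows, so rows that do not move let the fingers close. It gives the time, the measured TCP pose, the force and the opening at its end, in the units of the state.
- manip.get_state(): the state, without advancing time (a new reading comes with each control period).
- manip.get_image(name): name is "side" or "top"; returns a dict with "pixels" (384x512x3 uint8, red, green, blue), "range_z" (384x512 float32, m along the optical axis (not along the pixel's ray), 0 where there is no reading), "intrinsics" (3x3 intrinsics, pixels), "k1" (the pictures are not rectified: a ray, as slopes to the right and down, at radius r is drawn at 1 + k1 r^2 times it, then the intrinsics apply), "R" (3x3) and "t" (3): a world point X has camera coordinates R X + t. Camera axes: x right, y down, z forward; pixel columns grow to the right and rows downward; lengths in m; the calibration is good to about 2 mm. A picture is of the moment at which its call begins.
- manip.sign_off(): hands the job in, once; it reports no verdict.
The state is a dict: "clock": time; "qpos": joint angles; "qd": joint speeds; "effort": joint torques, N m; "position": TCP position; "ee_rot": TCP orientation; "contact_force": force on the tool from outside, world axes, zero at the start; "moment": the same for the moment, N m; "width": finger opening in m.
Only numpy, scipy, OpenCV 4.12 (cv2) and the standard library are available. Lean on these libraries where they do the work, as an engineer would, in place of code of your own. Each camera call takes 0.05 s, during which the arm holds its last target.

## Working session

There is one attempt and no reset: what is moved stays moved. The work goes in short steps, Python scripts to look and compute and a tool call to move; the robot and the scene stay as the last step left them, time stands still between calls to the robot, and variables do not carry over. Pictures are saved under pics/ and viewed, and the job is handed in when it is done.

Besides the shell and the picture viewer there is one more tool, called after "Request:" as name(argument=value, ...), one argument or row to a line, values as JSON. arm_command: Moves the arm, as the interface text tells. Its arguments: {"type":"object","properties":{"commands":{"type":"array"},"grip_force":{"type":"number"}},"required":["commands"]}

```bash
mkdir -p pics; ls; cat > h.py <<'E'
import numpy as np, cv2, pickle
from rig import manip
def grab(n,tag):
    d=manip.get_image(n); pickle.dump(d,open(f'pics/{tag}.pkl','wb'))
    cv2.imwrite(f'pics/{tag}.png',cv2.cvtColor(d['pixels'],cv2.COLOR_RGB2BGR)); return d
def cloud(d):
    K=np.array(d['intrinsics']);h,w=d['range_z'].shape
    u,v=np.meshgrid(np.arange(w),np.arange(h))
    p=np.stack([u.ravel(),v.ravel()],-1).astype(np.float64).reshape(-1,1,2)
    s=cv2.undistortPoints(p,K,np.array([d['k1'],0,0,0.])).reshape(h,w,2)
    z=d['range_z']; X=np.dstack([s[...,0]*z,s[...,1]*z,z])
    W=(X-np.array(d['t']))@np.array(d['R'])
    W[z<=0]=np.nan
    return W
def proj(d,P):
    r,_=cv2.Rodrigues(np.array(d['R']))
    return cv2.projectPoints(np.array(P,float).reshape(-1,1,3),r,np.array(d['t'],float),np.array(d['intrinsics']),np.array([d['k1'],0,0,0.]))[0].reshape(-1,2)
E
python3 - <<'E'
from h import *
s=manip.get_state(); print(s)
for n in('top','side'):
    d=grab(n,n+'0'); print(n,d['k1'],d['intrinsics'],d['R'],d['t'])
print(manip.finger_overhang)
E
```

```text
pics
{'clock': 0.0, 'qpos': array([ 1.18399906e+00,  2.76629588e-01,  1.50616404e+00,  2.39251864e-05,
        1.36067883e+00, -1.21015830e-01]), 'qd': array([-0.00011259,  0.00169766,  0.00122872, -0.00215751, -0.00172045,
        0.0002721 ]), 'effort': array([-1.89178507e-03, -4.16754842e+01, -2.45801747e+01, -3.77747847e-04,
        1.10471903e-02,  4.82787527e-06]), 'position': array([0.15084718, 0.55434142, 0.24740763]), 'ee_rot': array([-0.56151259,  0.56217201,  0.42876283, -0.42991707]), 'contact_force': array([-0.06734889, -0.40224533,  0.82762571]), 'moment': array([-0.00809855, -0.01768593, -0.00250176]), 'width': 0.08545484306858461}
top 0.015972391465473815 [[406.35631349   0.         255.82912958]
 [  0.         406.35631349 193.20476714]
 [  0.           0.           1.        ]] [[-0.02872685 -0.99952651  0.01102386]
 [-0.99331117  0.02731085 -0.11219198]
 [ 0.11183779 -0.01417304 -0.9936254 ]] [6.57038781e-04 5.76705776e-01 9.43408218e-01]
side 0.03635534195888357 [[486.62152017   0.         257.81175896]
 [  0.         486.62152017 197.54497941]
 [  0.           0.           1.        ]] [[-0.99892346 -0.04634689 -0.00197364]
 [-0.03406765  0.76181433 -0.646899  ]
 [ 0.0314853  -0.64613535 -0.76257314]] [0.54003803 0.08270842 1.16374609]
0.017
```

View pics/top0.png

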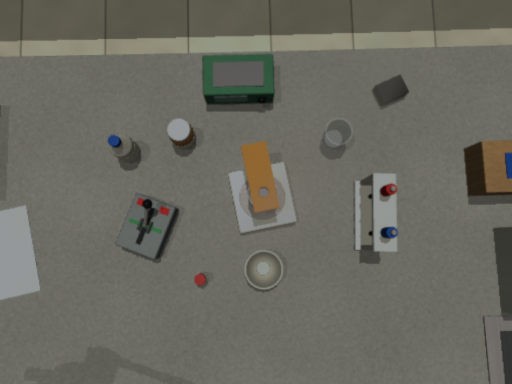

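View pics/side0.png

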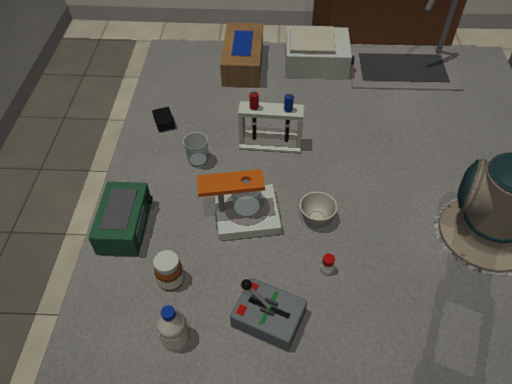

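The top view shows the control at (148,227) with its knob at (147,204), leaning toward the red patches. The guide hole is at (264,192), the red head at (390,189) and the blue head at (390,232). Next I'll measure these.

```bash
cat > m.py <<'E'
from h import *
out={}
for n in('top','side'):
    d=pickle.load(open(f'pics/{n}0.pkl','rb')); W=cloud(d); im=d['pixels']; hsv=cv2.cvtColor(im,cv2.COLOR_RGB2HSV).astype(int)
    H,S,V=hsv[...,0],hsv[...,1],hsv[...,2]
    z=W[...,2]
    def rep(nm,m):
        m=m&np.isfinite(z)
        P=W[m]; 
        if len(P)==0: print(n,nm,'none');return
        print(n,nm,len(P),'med',np.round(np.median(P,0),4),'min',np.round(P.min(0),3),'max',np.round(P.max(0),3))
    red=((H<6)|(H>172))&(S>180)
    blue=(H>105)&(H<130)&(S>150)
    x,y=W[...,0],W[...,1]
    rep('redhead',red&(z>0.13)&(z<.175)); rep('bluehead',blue&(z>.125)&(z<.175)&(y<0.0))
    rep('orange',(H>6)&(H<18)&(S>180)&(abs(z-.13)<.006)&(x>.2))
    m=(H>6)&(H<18)&(S>180)&(abs(z-.13)<.008)&(y>-.15)&np.isfinite(z)
    P=W[m]; r=cv2.minAreaRect((P[:,:2]*1000).astype(np.float32)); print(n,'plate rect',r, cv2.boxPoints(r).round(1).tolist())
    green=(H>50)&(H<75)&(S>100)&(abs(z-.05)<.008)
    rep('green',green); 
    P=W[green]; print(np.round(np.linalg.svd(P[:,:2]-P[:,:2].mean(0),full_matrices=False)[2],3), P.mean(0).round(4)) if len(P) else 0
    rep('redpatch',red&(abs(z-.05)<.008))
    ctl=(abs(z-.05)<.004)&(y>.15)&(y<.4)&(x>.3)&(x<.62)
    rep('ctl',ctl)
    knob=(V<45)&(z>.07)&(z<.14)&(y>.12)&(y<.45)
    rep('knob',knob)
    for nm,a in (('ctl',[(v,u) for v,u in []]),): pass
E
python3 m.py; python3 - <<'E'
from h import *
for n,(a,b,c,e) in (('top',(100,170,200,270)),('top',(345,160,410,260)),('top',(220,130,310,240)),('side',(220,265,320,350)),('side',(230,80,310,160)),('side',(190,160,290,240))):
    im=cv2.imread(f'pics/{n}0.png')[b:e,a:c]; 
    k=int(min(390/im.shape[1],290/im.shape[0]))
    im=cv2.resize(im,None,fx=k,fy=k,interpolation=cv2.INTER_CUBIC)
    cv=np.zeros((300,400,3),np.uint8); cv[:im.shape[0],:im.shape[1]]=im
    globals().setdefault('L',[]).append(cv)
cv2.imwrite('pics/crops.png',cv2.resize(np.vstack([np.hstack(L[:3]),np.hstack(L[3:])]),(800,400)))
E
```

```text
top redhead 76 med [ 0.5605 -0.2868  0.162 ] min [ 0.553 -0.299  0.131] max [ 0.571 -0.284  0.17 ]
top bluehead 85 med [ 0.4739 -0.2823  0.1642] min [ 0.465 -0.296  0.133] max [ 0.482 -0.279  0.17 ]
top orange none
top plate rect ((0.0, 0.0), (0.0, 0.0), 0.0) [[0.0, 0.0], [0.0, 0.0], [0.0, 0.0], [0.0, 0.0]]
top green 131 med [0.5218 0.2098 0.0516] min [ 0.49  -0.061  0.043] max [0.81  0.282 0.058]
[[-0.764  0.645]
 [ 0.645  0.764]] [0.6514 0.1269 0.0511]
top redpatch 63 med [0.543  0.2046 0.0518] min [0.533 0.191 0.049] max [0.568 0.261 0.057]
top ctl 2068 med [0.5003 0.2451 0.0507] min [0.428 0.177 0.046] max [0.583 0.312 0.054]
top knob 80 med [0.5521 0.2248 0.1138] min [0.524 0.216 0.077] max [0.692 0.292 0.118]
side redhead 89 med [ 0.5633 -0.2839  0.1523] min [ 0.556 -0.297  0.131] max [ 0.574 -0.277  0.166]
side bluehead 104 med [ 0.4756 -0.2786  0.1492] min [ 0.466 -0.295  0.125] max [ 0.484 -0.274  0.167]
side orange 1208 med [ 0.6068 -0.0178  0.1288] min [ 0.529 -0.06   0.124] max [0.678 0.018 0.135]
side plate rect ((603.6238403320312, -20.969310760498047), (146.322509765625, 58.75661087036133), 9.890392303466797) [[526.5, -4.599999904632568], [536.5999755859375, -62.5], [680.7000122070312, -37.29999923706055], [670.7000122070312, 20.5]]
side green 164 med [0.5233 0.2108 0.0508] min [ 0.491 -0.051  0.042] max [0.906 0.284 0.058]
[[-0.905  0.426]
 [ 0.426  0.905]] [0.6764 0.1703 0.0508]
side redpatch 187 med [0.3909 0.1338 0.0496] min [0.371 0.111 0.043] max [0.57  0.266 0.055]
side ctl 2569 med [0.5029 0.2541 0.0497] min [0.432 0.179 0.046] max [0.584 0.317 0.054]
side knob 79 med [0.5524 0.2325 0.1117] min [0.545 0.221 0.103] max [0.681 0.297 0.117]
```

View pics/crops.png

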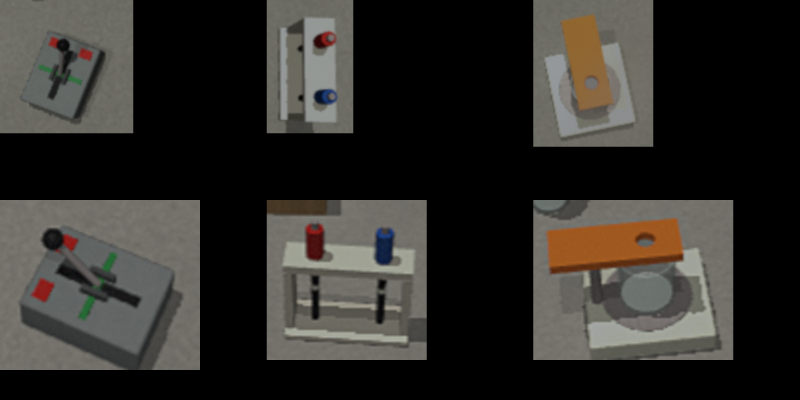

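```bash
cat >> h.py <<'E'
def raypl(d,uv,z):
    K=np.array(d['intrinsics']);R=np.array(d['R']);t=np.array(d['t'])
    s=cv2.undistortPoints(np.array(uv,float).reshape(-1,1,2),K,np.array([d['k1'],0,0,0.])).reshape(-1,2)
    D=np.c_[s,np.ones(len(s))]@R; C=-R.T@t
    return C+D*((z-C[2])/D[:,2])[:,None]
def cylmask(d,parts,shape=(384,512),S=4):
    # parts: list of (p0,p1,r)  vertical
    m=np.zeros((shape[0]*S,shape[1]*S),np.uint8)
    a=np.linspace(0,2*np.pi,40)
    for p0,p1,r in parts:
        pts=[]
        for p in(p0,p1): pts+= [[p[0]+r*np.cos(q),p[1]+r*np.sin(q),p[2]] for q in a]
        uv=proj(d,pts); hull=cv2.convexHull(((uv+.5)*S-.5).astype(np.float32)).round().astype(np.int32)
        cv2.fillConvexPoly(m,hull,1)
    return cv2.resize(m.astype(np.float32),shape[::-1],interpolation=cv2.INTER_AREA)
def blob(m,near):
    n,l,st,c=cv2.connectedComponentsWithStats(m.astype(np.uint8))
    i=1+np.argmin(np.hypot(*(c[1:]-near).T)+ (st[1:,4]<15)*1e3); return l==i
E
cat > m2.py <<'E'
from h import *
from scipy.optimize import least_squares
px={'top':dict(red=(390,189),blue=(390,232),hole=(264,192),plate=(258,170),knob=(147,204)),'side':dict(red=(254,101),blue=(289,103),hole=(246,181),plate=(230,184),knob=(247,285))}
for n in('top','side'):
    d=pickle.load(open(f'pics/{n}0.pkl','rb')); W=cloud(d); im=d['pixels']; hsv=cv2.cvtColor(im,cv2.COLOR_RGB2HSV).astype(int)
    H,S,V=hsv[...,0],hsv[...,1],hsv[...,2]
    tb=W[(S<60)&(abs(W[...,2])<.02)&(W[...,0]>.3)&(W[...,0]<.7)&(abs(W[...,1])<.35)]; print(n,'table z',np.median(tb[:,2]).round(4))
    print(' hole/plate hsv',hsv[px[n]['plate'][1],px[n]['plate'][0]],hsv[px[n]['hole'][1],px[n]['hole'][0]])
    red=((H<8)|(H>170))&(S>130); blue=(H>105)&(H<130)&(S>130)
    for nm,m in(('red',red),('blue',blue)):
        b=blob(m,px[n][nm]); v,u=np.nonzero(b); c=np.array([u.mean(),v.mean()])
        def f(p):
            M=cylmask(d,[((*p,.12),(*p,.165),.012)]); s=M.sum(); uu,vv=np.meshgrid(np.arange(512),np.arange(384))
            return [(M*uu).sum()/s-c[0],(M*vv).sum()/s-c[1]]
        r=least_squares(f,[.56,-.285] if nm=='red' else [.475,-.28],diff_step=.01)
        print(' ',nm,b.sum(),c.round(2),'axis',r.x.round(4),np.abs(r.fun).max(), 'model area',cylmask(d,[((*r.x,.12),(*r.x,.165),.012)]).sum())
    org=(H>=5)&(H<20)&(S>150); b=blob(org,px[n]['plate']); 
    v,u=np.nonzero(b); P=raypl(d,np.c_[u,v],.13)
    rc=cv2.minAreaRect((P[:,:2]*1000).astype(np.float32)); print(' plate',rc)
    x0,y0=px[n]['hole']; sub=~b
    hb=blob(sub,px[n]['hole']); v,u=np.nonzero(hb); print(' hole',hb.sum(),u.mean(),v.mean(),raypl(d,[[u.mean(),v.mean()]],.13).round(4),raypl(d,[[u.mean(),v.mean()]],.124).round(4))
    kb=(V<40)
    b=blob(kb&(np.hypot(np.arange(512)[None]-px[n]['knob'][0],np.arange(384)[:,None]-px[n]['knob'][1])<7.5),px[n]['knob']); v,u=np.nonzero(b); print(' knob',b.sum(),u.mean(),v.mean(),raypl(d,[[u.mean(),v.mean()]],.105).round(4))
    ctl=blob((abs(W[...,2]-.05)<.01)&(W[...,1]>.15)&(W[...,1]<.36)&(W[...,0]>.4)&(W[...,0]<.62),(148,227) if n=='top' else (269,312))
    v,u=np.nonzero(ctl);P=raypl(d,np.c_[u,v],.05);print(' ctl',cv2.minAreaRect((P[:,:2]*1000).astype(np.float32)))
    for nm,m in (('green',(H>45)&(H<80)&(S>80)),('redp',((H<8)|(H>170))&(S>110))):
        m=m&(abs(W[...,2]-.05)<.015)&(W[...,1]>.17)&(W[...,1]<.33)&(W[...,0]>.42)&(W[...,0]<.62)
        v,u=np.nonzero(m);P=raypl(d,np.c_[u,v],.05)[:,:2];c=P.mean(0);vv=np.linalg.svd(P-c)[2][0];print(' ',nm,len(P),cv2.minAreaRect((P*1000).astype(np.float32)),'dir',vv.round(3))
E
python3 m2.py
```

```text
top table z 0.0011
 hole/plate hsv [ 17 166 143] [ 20   7 113]
  red 108 [387.2  189.94] axis [ 0.5632 -0.2939] 0.02767953630021225 model area 188.5
  blue 97 [387.75 232.18] axis [ 0.4738 -0.2892] 0.006123148214101093 model area 189.9375
 plate ((616.3761596679688, -21.41312026977539), (119.79985809326172, 52.86144256591797), 10.04680061340332)
 hole 195519 255.49281144032037 191.6425871654417 [[ 0.5689 -0.0135  0.13  ]] [[ 0.5696 -0.0136  0.124 ]]
 knob 78 147.6153846153846 204.60256410256412 [[0.5496 0.2248 0.105 ]]
 ctl ((505.2042236328125, 243.55807495117188), (101.2152099609375, 129.26211547851562), 67.51811981201172)
  green 83 ((506.06024169921875, 245.88848876953125), (78.66304016113281, 8.331433296203613), 67.94998168945312) dir [-0.378 -0.926]
  redp 98 ((550.9603881835938, 226.91685485839844), (77.33293914794922, 15.667588233947754), 67.42578125) dir [-0.382 -0.924]
side table z -0.0007
 hole/plate hsv [ 13 203 158] [ 78  13 100]
  red 122 [253.54 100.85] axis [ 0.5649 -0.2901] 0.022136664285753227 model area 176.4375
  blue 115 [288.3  102.93] axis [ 0.475  -0.2857] 0.014087623319753106 model area 179.3125
 plate ((602.8314208984375, -16.524452209472656), (147.9836883544922, 64.72453308105469), 10.385890007019043)
 hole 31 245.58064516129033 180.90322580645162 [[ 0.569 -0.022  0.13 ]] [[ 0.5694 -0.0274  0.124 ]]
 knob 74 246.06756756756758 284.36486486486484 [[0.5528 0.2284 0.105 ]]
 ctl ((508.1845703125, 250.25904846191406), (102.87772369384766, 129.96884155273438), 67.56600189208984)
  green 93 ((507.124267578125, 246.35003662109375), (79.29312896728516, 8.218171119689941), 67.60591125488281) dir [0.378 0.926]
  redp 123 ((551.916015625, 228.06246948242188), (77.87924194335938, 15.718268394470215), 68.00834655761719) dir [0.392 0.92 ]
```

```bash
cat >> h.py <<'E'
from scipy.spatial.transform import Rotation as Ro
def st():
    s=manip.get_state(); q=s['ee_rot']; R=Ro.from_quat([q[1],q[2],q[3],q[0]]).as_matrix()
    print('t',round(s['clock'],2),'p',s['position'].round(4),'F',s['contact_force'].round(2),'w',round(s['width'],4),'jawx',R[:,0].round(3),'ang',np.degrees(np.arctan2(R[1,0],R[0,0])).round(1),'z',R[:,2].round(3),'q',s['qpos'].round(2)); return s
E
python3 -c "
from h import *
st()"
```

```text
t 0.1 p [0.1509 0.5544 0.2476] F [ 0.67 -0.46 -0.07] w 0.0855 jawx [ 0.263  0.965 -0.002] ang 74.8 z [-0.965  0.263  0.   ] q [ 1.18  0.28  1.51  0.    1.36 -0.12]
```

Request:
arm_command(
  commands=[
    [6.0,[3.3,-2.7,-0.6],-0.011],
    [6.0,[3.3,-2.7,-0.6],-0.011],
    [6.0,[3.3,-2.7,-0.6],-0.011],
    [6.0,[3.3,-2.7,-0.6],-0.011],
    [6.0,[3.3,-2.7,-0.6],-0.011],
    [6.0,[3.3,-2.7,-0.6],-0.011],
    [6.0,[3.3,-2.7,-0.6],-0.011],
    [6.0,[3.3,-2.7,-0.6],-0.011],
    [6.0,[3.3,-2.7,-0.6],-0.011],
    [6.0,[3.3,-2.7,-0.6],-0.011],
    [6.0,[3.3,-2.7,-0.6],-0.011],
    [6.0,[3.3,-2.7,-0.6],-0.006],
  ],
)

```text
clock: 1.3
position: [0.548, 0.2295, 0.1756]
ee_rot: [0.588, -0.588, -0.392, 0.393]
contact_force: [0.0, 0.5, 0.3]
width: 0.0603
```

Request:
arm_command(
  commands=[
    [6.0,[0,0,0],0],
    [6.0,[0,0,0],0],
    [6.0,[0,0,0],0],
  ],
)

```text
clock: 1.6
position: [0.546, 0.2313, 0.1761]
ee_rot: [0.588, -0.588, -0.393, 0.393]
contact_force: [-0.4, 0.9, -0.4]
width: 0.0604
```

```bash
python3 -c "
from h import *
st()
for n in('top','side'): grab(n,n+'1')
a=cv2.imread('pics/side1.png')[200:384,150:380];b=cv2.imread('pics/top1.png')[130:290,60:260]
cv2.imwrite('pics/c1.png',np.hstack([cv2.resize(a,(400,320)),cv2.resize(b,(400,320))]))"
```

```text
t 1.6 p [0.546  0.2313 0.1761] F [-0.42  0.9  -0.36] w 0.0604 jawx [ 0.382  0.924 -0.   ] ang 67.5 z [-0.924  0.382  0.001] q [ 0.28  0.35  1.58  0.    1.21 -0.9 ]
```

View pics/c1.png

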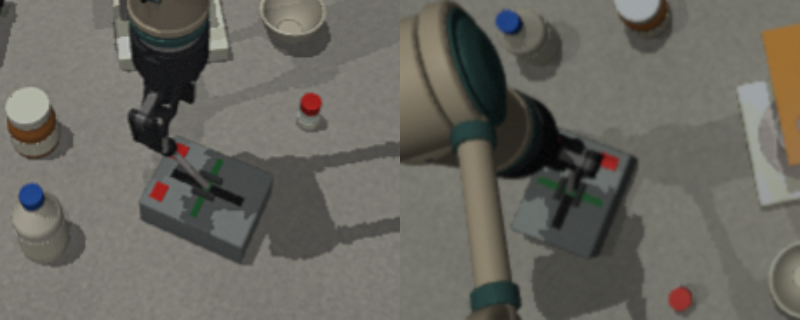

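Request:
arm_command(
  commands=[
    [6.0,[0.5,-0.43,0],0],
    [6.0,[0,0,-2.0],0],
    [6.0,[0,0,-2.0],0],
    [6.0,[0,0,-2.0],0],
    [6.0,[0,0,-1.3],0],
    [6.0,[0,0,0],0],
    [6.0,[0,0,0],0],
  ],
)

```text
clock: 2.4
position: [0.5523, 0.2268, 0.1037]
ee_rot: [-0.588, 0.588, 0.393, -0.393]
contact_force: [-0.3, -0.2, 0.3]
width: 0.06
```

```bash
python3 -c "
from h import *
st()
for n in('side',): d=grab(n,n+'2')
a=cv2.imread('pics/side2.png')[240:340,190:310]
cv2.imwrite('pics/c2.png',cv2.resize(a,(720,600),interpolation=2))"
```

```text
t 2.4 p [0.5523 0.2268 0.1037] F [-0.25 -0.24  0.3 ] w 0.06 jawx [0.382 0.924 0.   ] ang 67.5 z [-0.924  0.382 -0.   ] q [ 0.27  0.42  1.67  0.    1.05 -0.91]
```

View pics/c2.png

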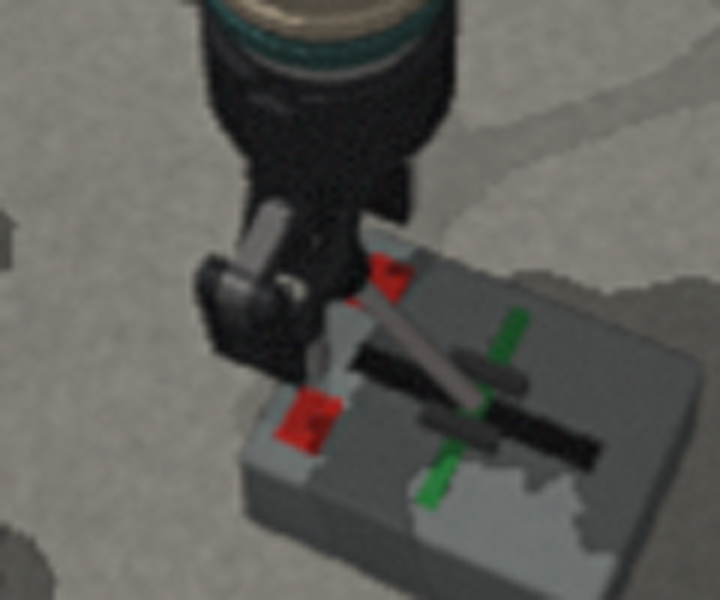

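Request:
arm_command(
  commands=[
    [1.5,[0,0,0],0],
    [1.5,[0,0,0],0],
    [1.5,[0,0,0],0],
    [1.5,[0,0,0],0],
    [1.5,[0,0,0],0],
    [1.5,[0,0,0],0],
  ],
  grip_force=25,
)

```text
clock: 3.05
position: [0.5527, 0.2265, 0.1039]
ee_rot: [-0.588, 0.588, 0.393, -0.392]
contact_force: [0.4, -0.8, 3.5]
width: 0.0201
```

```bash
python3 -c "
from h import *
st()
for n in('side',): d=grab(n,n+'3')
a=cv2.imread('pics/side3.png')[240:340,190:310]
cv2.imwrite('pics/c3.png',cv2.resize(a,(720,600),interpolation=2))"
```

```text
t 3.05 p [0.5527 0.2265 0.1039] F [ 0.4  -0.81  3.52] w 0.0201 jawx [0.383 0.924 0.001] ang 67.5 z [-0.924  0.383 -0.001] q [ 0.27  0.42  1.67 -0.    1.05 -0.91]
```

View pics/c3.png

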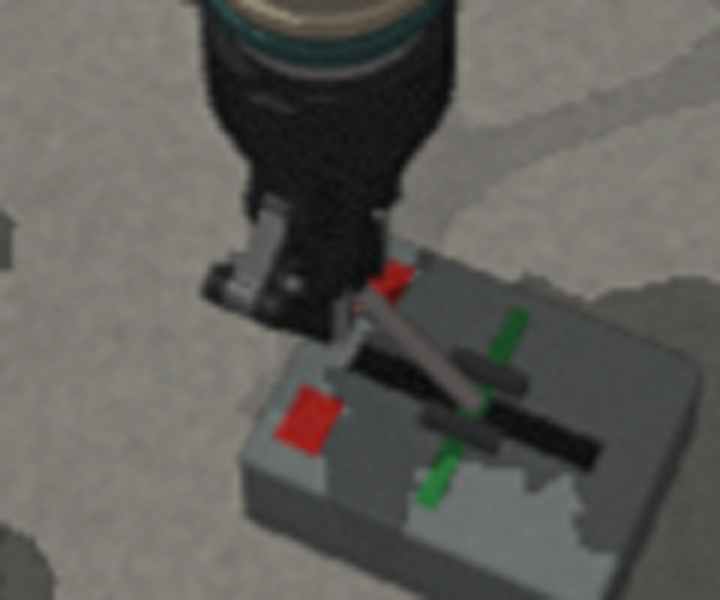

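Request:
arm_command(
  commands=[
    [1.5,[-0.45,0.19,0.41],0],
    [1.5,[-0.55,0.23,0.41],0],
    [1.5,[-0.58,0.24,0.34],0],
    [1.5,[-0.61,0.25,0.28],0],
    [1.5,[-0.64,0.26,0.22],0],
    [1.5,[-0.65,0.27,0.14],0],
    [1.5,[-0.54,0.22,0.06],0],
    [1.5,[-0.46,0.19,0.02],0],
    [1.5,[0,0,0],0],
    [1.5,[0,0,0],0],
    [1.5,[0,0,0],0],
  ],
)

```text
clock: 4.2
position: [0.5061, 0.2457, 0.1225]
ee_rot: [0.589, -0.587, -0.392, 0.393]
contact_force: [-1.1, -0.1, 7.3]
width: 0.0199
```

```bash
python3 -c "
from h import *
st()
for n in('side','top'): d=grab(n,n+'4')
a=cv2.imread('pics/side4.png')[240:340,200:320];b=cv2.imread('pics/top4.png')[180:280,90:210]
cv2.imwrite('pics/c4.png',np.hstack([cv2.resize(x,(400,333),interpolation=2) for x in(a,b)]))"
```

```text
t 4.2 p [0.5061 0.2457 0.1225] F [-1.07 -0.14  7.32] w 0.0199 jawx [0.383 0.924 0.   ] ang 67.5 z [-0.924  0.383  0.003] q [ 0.33  0.36  1.72  0.    1.07 -0.85]
```

View pics/c4.png

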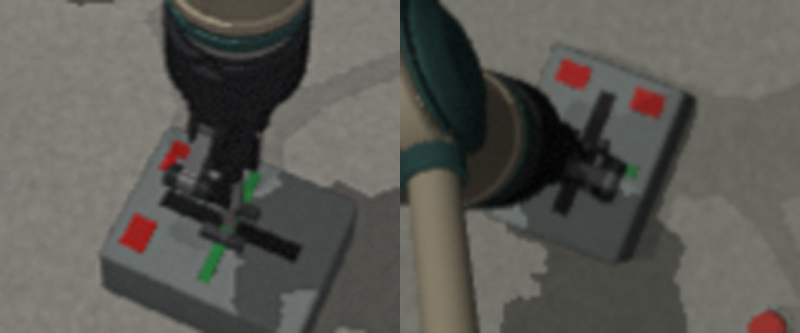

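Request:
arm_command(
  commands=[
    [6.0,[0,0,0],0],
    [6.0,[0,0,0],0],
    [6.0,[0,0,0],0],
    [6.0,[0,0,2.0],0],
    [6.0,[0,0,3.0],0],
    [6.0,[0,0,3.0],0],
    [6.0,[0,-3,1],0],
    [6.0,[0,-4.5,0],0],
    [6.0,[0,-4.5,0],0],
    [6.0,[0,-4.5,0],0],
    [6.0,[0,0,0],0],
    [6.0,[0,0,0],0],
  ],
)

```text
clock: 5.5
position: [0.5069, 0.0794, 0.2118]
ee_rot: [0.589, -0.588, -0.392, 0.392]
contact_force: [0.3, 0.4, 0.8]
width: 0.06
```

```bash
cat > lev.py <<'E'
import sys
from h import *
tag=sys.argv[1]; st()
o=np.array([.5068,.2462]); yaw=np.radians(-22.4); ex=np.array([np.cos(yaw),np.sin(yaw)]);ey=np.array([-ex[1],ex[0]])
L=[]
for n in('side','top'):
    d=grab(n,n+tag); im=d['pixels']; hsv=cv2.cvtColor(im,cv2.COLOR_RGB2HSV).astype(int);H,S,V=hsv[...,0],hsv[...,1],hsv[...,2]
    W=cloud(d)
    m=(V<50)&(W[...,2]>.1)&(W[...,2]<.15)&(np.hypot(W[...,0]-o[0],W[...,1]-o[1])<.04)
    v,u=np.nonzero(m); c=raypl(d,[[u.mean(),v.mean()]],.125)[0,:2]
    # green stripe centre in same image (same calibration bias)
    g=(H>45)&(H<80)&(S>80)&(abs(W[...,2]-.05)<.015)&(np.hypot(W[...,0]-o[0],W[...,1]-o[1])<.06)
    gv,gu=np.nonzero(g);G=raypl(d,np.c_[gu,gv],.05)[:,:2]
    r=cv2.minAreaRect((G*1000).astype(np.float32)); gc=np.array(r[0])/1000
    print(n,len(v),'knob',c.round(4),'z',np.nanmax(W[m][:,2]).round(4),'stripe',gc.round(4),r[1],'median',(np.median((G-o)@ex)).round(4),'knob-stripe along x',((c-gc)@ex).round(4),'y',((c-gc)@ey).round(4),'knob-o',((c-o)@ex).round(4))
    cu,cv_=int(u.mean()),int(v.mean()); x=cv2.imread(f'pics/{n}{tag}.png')[cv_-40:cv_+60,cu-50:cu+50]
    L.append(cv2.resize(x,(400,400),interpolation=2))
cv2.imwrite(f'pics/l{tag}.png',np.hstack(L))
E
python3 lev.py 5
```

```text
t 5.5 p [0.5069 0.0794 0.2118] F [0.34 0.41 0.76] w 0.06 jawx [0.385 0.923 0.001] ang 67.3 z [-0.923  0.385  0.001] q [ 0.02  0.21  1.69  0.    1.24 -1.16]
side 88 knob [0.5144 0.2449] z 0.1373 stripe [0.5076 0.2462] (79.32811737060547, 9.092073440551758) median 0.0006 knob-stripe along x 0.0068 y 0.0014 knob-o 0.0075lev.py:10: RuntimeWarning: Mean of empty slice.
  v,u=np.nonzero(m); c=raypl(d,[[u.mean(),v.mean()]],.125)[0,:2]
  ret = ret.dtype.type(ret / rcount)
Traceback (most recent call last):
  File "lev.py", line 13, in <module>
    gv,gu=np.nonzero(g);G=raypl(d,np.c_[gu,gv],.05)[:,:2]
                          ~~~~~^^^^^^^^^^^^^^^^^^^^
  File "h.py", line 20, in raypl
    s=cv2.undistortPoints(np.array(uv,float).reshape(-1,1,2),K,np.array([d['k1'],0,0,0.])).reshape(-1,2)
      ~~~~~~~~~~~~~~~~~~~^^^^^^^^^^^^^^^^^^^^^^^^^^^^^^^^^^^^^^^^^^^^^^^^^^^^^^^^^^^^^^^^^
cv2.error: OpenCV(4.12.0) /io/opencv/modules/calib3d/src/undistort.dispatch.cpp:347: error: (-215:Assertion failed) CV_IS_MAT(_src) && CV_IS_MAT(_dst) && (_src->rows == 1 || _src->cols == 1) && (_dst->rows == 1 || _dst->cols == 1) && _src->cols + _src->rows - 1 == _dst->rows + _dst->cols - 1 && (CV_MAT_TYPE(_src->type) == CV_32FC2 || CV_MAT_TYPE(_src->type) == CV_64FC2) && (CV_MAT_TYPE(_dst->type) == CV_32FC2 || CV_MAT_TYPE(_dst->type) == CV_64FC2) in function 'cvUndistortPointsInternal'
```

Request:
arm_command(
  commands=[
    [6.0,[0,-4.8,1],0],
    [6.0,[0,-4.8,1],0],
    [6.0,[0,-4.8,1],0],
    [6.0,[0,-4.8,0],0],
    [6.0,[0,-4.8,0],0],
    [6.0,[0,0,0],0],
    [6.0,[0,0,0],0],
  ],
)

```text
clock: 6.3
position: [0.5076, -0.1595, 0.2416]
ee_rot: [0.589, -0.587, -0.393, 0.393]
contact_force: [-0.4, 0.2, -0.2]
width: 0.0597
```

```bash
python3 lev.py 6
```

```text
t 6.3 p [ 0.5076 -0.1595  0.2416] F [-0.39  0.22 -0.18] w 0.0597 jawx [0.383 0.924 0.001] ang 67.5 z [-0.924  0.383  0.001] q [-0.44  0.22  1.61  0.    1.32 -1.61]
side 90 knob [0.5145 0.2449] z 0.1373 stripe [0.5076 0.2462] (79.32811737060547, 9.092073440551758) median 0.0006 knob-stripe along x 0.0069 y 0.0014 knob-o 0.0076
top 76 knob [0.5129 0.2416] z 0.1394 stripe [0.5067 0.2456] (78.71676635742188, 9.358943939208984) median -0.0003 knob-stripe along x 0.0073 y -0.0014 knob-o 0.0074
```

View pics/l6.png

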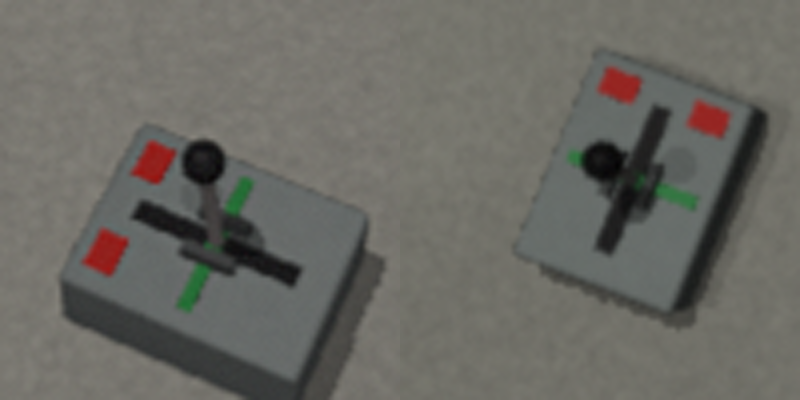

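Request:
arm_command(
  commands=[
    [6.0,[0,3.38,0],-0.131],
    [6.0,[0,3.38,0],-0.131],
    [6.0,[0,3.38,0],-0.131],
    [6.0,[0,3.38,0],-0.131],
    [6.0,[0,3.38,0],-0.131],
    [6.0,[0,3.38,0],-0.131],
    [6.0,[0,3.38,0],-0.131],
    [6.0,[0,3.38,0],-0.131],
    [6.0,[0,3.38,0],-0.131],
    [6.0,[0,3.38,0],-0.131],
    [6.0,[0,3.38,0],-0.131],
    [6.0,[0,3.38,0],-0.13],
  ],
)

```text
clock: 7.6
position: [0.5055, 0.2491, 0.2422]
ee_rot: [0.693, -0.693, 0.139, -0.139]
contact_force: [0.1, -0.4, 0.4]
width: 0.0601
```

Request:
arm_command(
  commands=[
    [6.0,[0,0,0],0],
    [6.0,[0,0,0],0],
    [6.0,[0,0,0],0],
  ],
)

```text
clock: 7.9
position: [0.5064, 0.2459, 0.2421]
ee_rot: [-0.693, 0.694, -0.137, 0.137]
contact_force: [-0.6, 0.0, 0.0]
width: 0.0605
```

```bash
python3 -c "
from h import *
st()"
```

```text
t 7.9 p [0.5064 0.2459 0.2421] F [-0.6   0.05  0.02] w 0.0605 jawx [ 0.925 -0.381 -0.   ] ang -22.4 z [ 0.381  0.925 -0.001] q [ 0.33  0.26  1.54 -0.    1.34  0.72]
```

Request:
arm_command(
  commands=[
    [6.0,[0.04,0.03,-3],0],
    [6.0,[0,0,-3],0],
    [6.0,[0,0,-3],0],
    [6.0,[0,0,-2.0],0],
    [6.0,[0,0,-1.0],0],
    [6.0,[0,0,0],0],
    [6.0,[0,0,0],0],
    [4.0,[0,0,0],0],
    [3.5,[0,0,0],0],
    [3.0,[0,0,0],0],
    [2.6,[0,0,0],0],
    [2.4,[0,0,0],0],
  ],
)

```text
clock: 9.1
position: [0.5088, 0.2461, 0.1229]
ee_rot: [0.694, -0.693, 0.137, -0.139]
contact_force: [2.2, -1.6, 2.3]
width: 0.0238
```

Request:
arm_command(
  commands=[
    [1.5,[0,0,0],0],
    [1.5,[0,0,0],0],
    [1.5,[0,0,0],0],
    [1.5,[0,0,0],0],
  ],
)

```text
clock: 9.5
position: [0.5087, 0.2461, 0.1229]
ee_rot: [0.694, -0.693, 0.137, -0.139]
contact_force: [2.7, 0.1, 5.4]
width: 0.0202
```

```bash
python3 -c "
from h import *
st()
for n in('side','top'): d=grab(n,n+'7')
a=cv2.imread('pics/side7.png')[240:340,200:320];b=cv2.imread('pics/top7.png')[180:280,90:210]
cv2.imwrite('pics/c7.png',np.hstack([cv2.resize(x,(400,333),interpolation=2) for x in(a,b)]))"
```

```text
t 9.5 p [0.5087 0.2461 0.1229] F [2.66 0.05 5.41] w 0.0202 jawx [ 0.924 -0.383  0.002] ang -22.5 z [0.383 0.924 0.001] q [ 0.33  0.36  1.72 -0.    1.06  0.72]
```

View pics/c7.png

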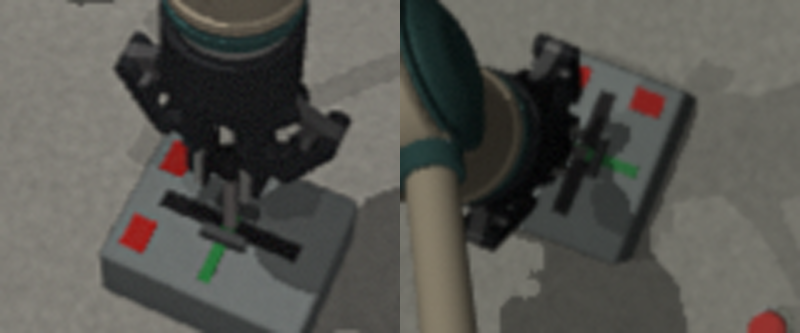

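Request:
arm_command(
  commands=[
    [1.5,[-0.18,0.07,0],0],
    [1.5,[0,0,0],0],
    [1.5,[0,0,0],0],
  ],
)

```text
clock: 9.9
position: [0.5074, 0.2467, 0.1229]
ee_rot: [0.694, -0.693, 0.137, -0.139]
contact_force: [4.7, -1.9, 5.3]
width: 0.0201
```

Request:
arm_command(
  commands=[
    [5.0,[0,0,0],0],
    [5.0,[0,0,0],0],
    [5.0,[0,0,0],0],
    [5.0,[0,0,0],0],
    [5.0,[0,0,3.0],0],
    [5.0,[0,0,4.0],0],
    [5.0,[0,0,4.0],0],
    [5.0,[0,-4.5,1],0],
    [5.0,[0,-4.8,0],0],
    [5.0,[0,-4.8,0],0],
    [5.0,[0,-4.8,0],0],
    [5.0,[0,-4.8,0],0],
  ],
)

```text
clock: 11.1
position: [0.5051, 0.0082, 0.242]
ee_rot: [0.694, -0.693, 0.138, -0.138]
contact_force: [1.0, -0.3, 0.7]
width: 0.0496
```

Request:
arm_command(
  commands=[
    [5.0,[0,-4.8,0],0],
    [5.0,[0,-4.8,0],0],
    [5.0,[0,-4.8,0],0],
    [5.0,[0,-3,0],0],
    [5.0,[0,0,0],0],
    [5.0,[0,0,0],0],
  ],
)

```text
clock: 11.7
position: [0.5054, -0.1643, 0.2416]
ee_rot: [0.694, -0.693, 0.139, -0.138]
contact_force: [-0.7, 0.5, 0.1]
width: 0.0499
```

```bash
python3 lev.py 8
```

```text
t 11.7 p [ 0.5054 -0.1643  0.2416] F [-0.72  0.49  0.15] w 0.0499 jawx [ 0.923 -0.385 -0.002] ang -22.6 z [0.385 0.923 0.001] q [-0.45  0.22  1.61  0.    1.32 -0.05]
side 87 knob [0.5073 0.2475] z 0.1369 stripe [0.5076 0.2462] (79.32811737060547, 9.092073440551758) median 0.0006 knob-stripe along x -0.0008 y 0.0011 knob-o -0.0
top 74 knob [0.5064 0.2447] z 0.139 stripe [0.507  0.2455] (78.68444061279297, 8.403366088867188) median 0.0 knob-stripe along x -0.0003 y -0.001 knob-o 0.0002
```

View pics/l8.png

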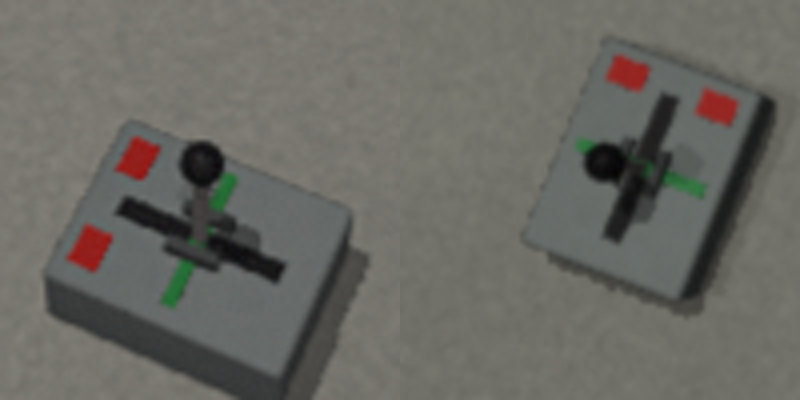

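```bash
cat > m3.py <<'E'
from h import *
from scipy.optimize import minimize
def fit(d,nm,x0,z0=.12):
    W=cloud(d);hsv=cv2.cvtColor(d['pixels'],cv2.COLOR_RGB2HSV).astype(int);H,S,V=hsv[...,0],hsv[...,1],hsv[...,2]
    c=proj(d,[[*x0,z0+.025]])[0]
    near=np.hypot(np.arange(512)[None]-c[0],np.arange(384)[:,None]-c[1])<16
    m=near&(S>75)&(((H<10)|(H>165)) if nm=='red' else (H>100)&(H<135))
    m=m.astype(np.uint8); m=cv2.morphologyEx(m,cv2.MORPH_CLOSE,np.ones((5,5),np.uint8))
    def f(p):
        M=np.maximum(cylmask(d,[((p[0],p[1],z0),(p[0],p[1],z0+.045),.012)]),cylmask(d,[((p[0],p[1],z0),(p[0],p[1],z0+.055),.005)]) if 0 else 0)
        return np.abs(M-m).sum()
    r=minimize(f,x0,method='Nelder-Mead',options=dict(initial_simplex=np.array([x0,[x0[0]+.006,x0[1]],[x0[0],x0[1]+.006]]),xatol=2e-4,fatol=.3))
    return r.x,r.fun,m.sum()
if __name__=='__main__':
    for n in('top','side'):
        d=pickle.load(open(f'pics/{n}0.pkl','rb'))
        for nm,x0 in(('red',(.564,-.292)),('blue',(.475,-.287))): print(n,nm,fit(d,nm,x0))
        # rack top plate: white, z=.12
        W=cloud(d); m=(abs(W[...,2]-.12)<.008)&(np.hypot(W[...,0]-.52,W[...,1]+.29)<.11)
        v,u=np.nonzero(m);P=raypl(d,np.c_[u,v],.12)[:,:2]*1000
        print(n,'rack',cv2.minAreaRect(P.astype(np.float32)))
E
python3 m3.py
```

```text
top red (array([ 0.56375395, -0.29688798]), np.float64(35.0), np.uint64(153))
top blue (array([ 0.47392187, -0.29260156]), np.float64(38.625), np.uint64(151))
top rack ((518.4107666015625, -291.490478515625), (55.07920837402344, 169.85618591308594), 87.16594696044922)
side red (array([ 0.56442187, -0.29342969]), np.float64(22.0), np.uint64(157))
side blue (array([ 0.4749751 , -0.28976782]), np.float64(37.8125), np.uint64(141))
side rack ((521.0874633789062, -284.3623046875), (59.6060905456543, 169.37936401367188), 87.06610107421875)
```

Request:
arm_command(
  commands=[
    [6.0,[0.6,-1.3,0],-0.123],
    [6.0,[0.6,-1.3,0],-0.123],
    [6.0,[0.6,-1.3,0],-0.123],
    [6.0,[0.6,-1.3,0],-0.123],
    [6.0,[0.6,-1.3,0],-0.123],
    [6.0,[0.6,-1.3,0],-0.123],
    [6.0,[0.6,-1.3,0],-0.123],
    [6.0,[0.6,-1.3,0],-0.123],
    [6.0,[0.6,-1.3,0],-0.123],
    [6.0,[0.5,-1.1,0],-0.123],
    [6.0,[0,0,0],0],
    [6.0,[0,0,0],0],
  ],
)

```text
clock: 13.0
position: [0.5649, -0.2907, 0.242]
ee_rot: [0.488, -0.488, 0.512, -0.511]
contact_force: [-0.4, 0.7, 0.5]
width: 0.0598
```

```bash
python3 -c "
from h import *
st()
for n in('side','top'): d=grab(n,n+'9')
a=cv2.imread('pics/side9.png')[50:170,200:340];b=cv2.imread('pics/top9.png')[130:270,310:480]
cv2.imwrite('pics/c9.png',np.hstack([cv2.resize(x,(400,343),interpolation=2) for x in(a,b)]))"
```

```text
t 13.0 p [ 0.5649 -0.2907  0.242 ] F [-0.44  0.68  0.52] w 0.0598 jawx [-0.048 -0.999 -0.001] ang -92.8 z [ 0.999 -0.048 -0.001] q [-0.58  0.37  1.38  0.    1.39  1.03]
```

View pics/c9.png

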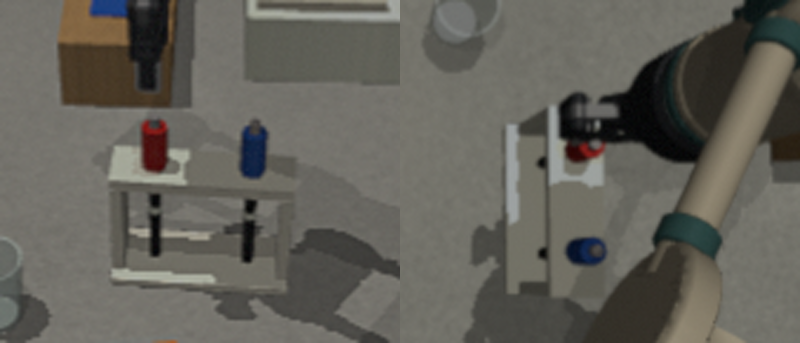

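```bash
python3 -c "
from h import *
d=pickle.load(open('pics/side9.pkl','rb'));t=pickle.load(open('pics/top9.pkl','rb'))
for P in ([.5649,-.2907-.035,.23],[.5649,-.2907+.035,.23],[.5649,-.2907,.24],[.5644,-.2935,.1425],[.5644,-.2935,.165]): print(P,proj(d,[P]).round(1),proj(t,[P]).round(1))
a=cv2.imread('pics/side9.png')[50:115,225:285];cv2.imwrite('pics/c9b.png',cv2.resize(a,(540,585),interpolation=2))"
```

```text
[0.5649, -0.3257, 0.23] [[254.   63.8]] [[418.5 183.3]]
[0.5649, -0.25570000000000004, 0.23] [[252.5  80.9]] [[382.1 184.2]]
[0.5649, -0.2907, 0.24] [[253.2  68.7]] [[402.2 183. ]]
[0.5644, -0.2935, 0.1425] [[253.8 100.2]] [[386.7 189.5]]
[0.5644, -0.2935, 0.165] [[253.7  93.1]] [[390.3 188.2]]
```

View pics/c9b.png

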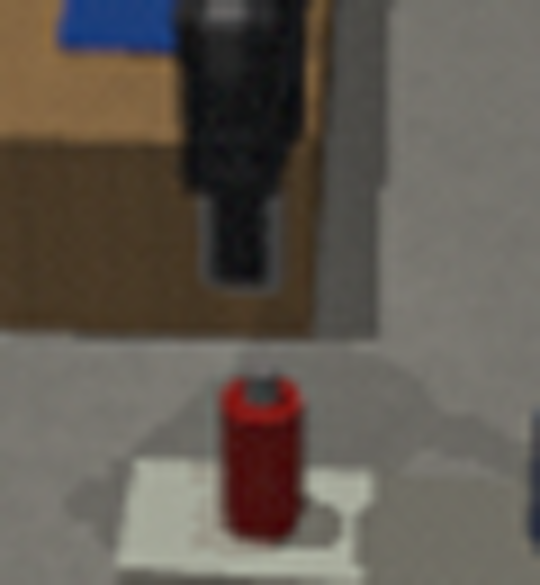

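Request:
arm_command(
  commands=[
    [6.0,[-0.15,-0.1,-2],0],
    [6.0,[0,0,-2.5],0],
    [6.0,[0,0,-2.5],0],
    [6.0,[0,0,-1.7],0],
    [6.0,[0,0,-1.0],0],
    [6.0,[0,0,0],0],
    [4.5,[0,0,0],0],
    [3.5,[0,0,0],0],
    [3.2,[0,0,0],0],
    [2.9,[0,0,0],0],
    [2.7,[0,0,0],0],
  ],
  grip_force=20,
)

```text
clock: 14.2
position: [0.5635, -0.2935, 0.1456]
ee_rot: [-0.487, 0.487, -0.513, 0.513]
contact_force: [0.2, -0.1, 0.2]
width: 0.0269
```

```bash
python3 -c "
from h import *
st()
for n in('side','top'): d=grab(n,n+'10')
a=cv2.imread('pics/side10.png')[50:170,200:340];b=cv2.imread('pics/top10.png')[130:270,310:480]
cv2.imwrite('pics/c10.png',np.hstack([cv2.resize(x,(400,343),interpolation=2) for x in(a,b)]))"
```

```text
t 14.2 p [ 0.5635 -0.2935  0.1456] F [ 0.16 -0.11  0.22] w 0.0269 jawx [-0.052 -0.999  0.   ] ang -93.0 z [ 0.999 -0.052  0.001] q [-0.59  0.43  1.53 -0.    1.18  1.03]
```

View pics/c10.png

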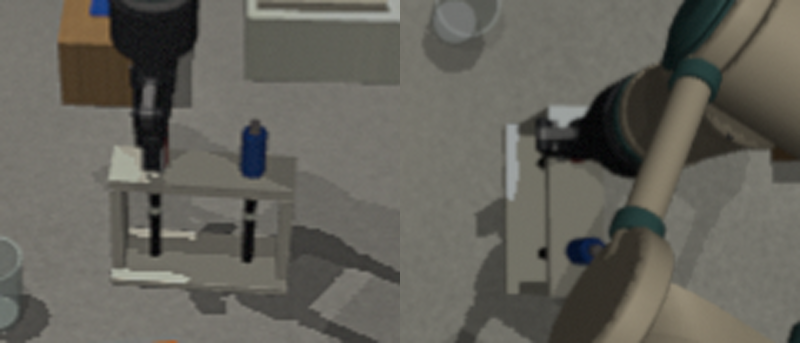

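Request:
arm_command(
  commands=[
    [1.5,[0,0,0],0],
    [1.5,[0,0,0],0],
    [1.5,[0,0,0],0],
    [1.5,[0,0,0],0],
    [1.5,[0,0,0],0],
  ],
  grip_force=50,
)

```text
clock: 14.8
position: [0.5635, -0.2936, 0.1454]
ee_rot: [-0.487, 0.487, -0.513, 0.513]
contact_force: [-0.0, -1.2, 2.9]
width: 0.0227
```

Request:
arm_command(
  commands=[
    [1.5,[0,0,0.5],0],
    [1.5,[0,0,1.0],0],
    [1.5,[0,0,1.5],0],
    [1.5,[0,0,2.0],0],
    [1.5,[0,0,2.0],0],
    [1.5,[0,0,2.0],0],
    [1.5,[0,0,2.0],0],
    [1.5,[0,0,2.0],0],
    [1.5,[0,0,2.0],0],
    [1.5,[0,0,1.0],0],
    [1.5,[0,0,0],0],
    [1.5,[0,0,0],0],
  ],
)

```text
clock: 16.0
position: [0.563, -0.293, 0.3045]
ee_rot: [0.487, -0.487, 0.513, -0.512]
contact_force: [0.3, -0.6, -1.4]
width: 0.0229
```

```bash
python3 -c "
from h import *
st()
for n in('side','top'): d=grab(n,n+'11')
a=cv2.imread('pics/side11.png')[10:170,190:350];b=cv2.imread('pics/top11.png')[110:270,310:480]
cv2.imwrite('pics/c11.png',np.hstack([cv2.resize(x,(400,400),interpolation=2) for x in(a,b)]))"
```

```text
t 16.0 p [ 0.563  -0.293   0.3045] F [ 0.32 -0.56 -1.44] w 0.0229 jawx [-0.052 -0.999 -0.001] ang -93.0 z [ 0.999 -0.052 -0.001] q [-0.59  0.35  1.27  0.    1.53  1.03]
```

View pics/c11.png

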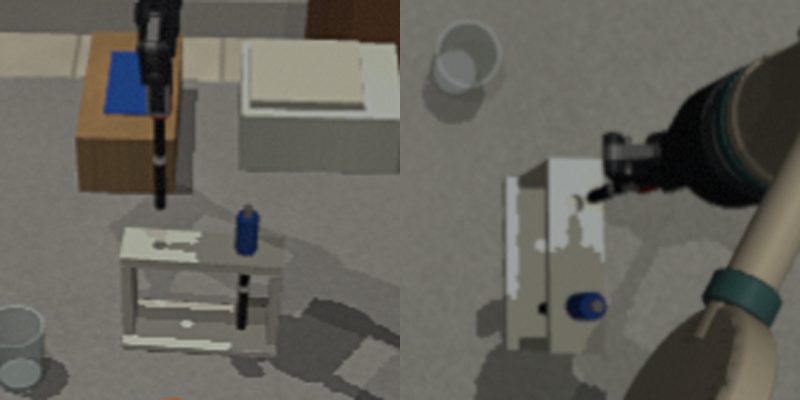

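```bash
cat > hole.py <<'E'
from h import *
from scipy.optimize import minimize
def disc(d,c,z,r,S=8):
    a=np.linspace(0,2*np.pi,60,endpoint=False);uv=proj(d,[[c[0]+r*np.cos(q),c[1]+r*np.sin(q),z] for q in a])
    m=np.zeros((384*S,512*S),np.uint8);cv2.fillConvexPoly(m,((uv+.5)*S-.5).round().astype(np.int32),1);return m
for n,p in(('top',(264,192)),('side',(246,181))):
    d=pickle.load(open(f'pics/{n}0.pkl','rb'));hsv=cv2.cvtColor(d['pixels'],cv2.COLOR_RGB2HSV).astype(int)
    H,S,V=hsv[...,0],hsv[...,1],hsv[...,2]
    sl=np.s_[p[1]-7:p[1]+8,p[0]-9:p[0]+10]
    soft=np.clip((S[sl]-0.)/np.median(S[p[1]-3:p[1]+4,p[0]-14:p[0]-9] if n=='side' else S[p[1]-14:p[1]-9,p[0]-3:p[0]+3]),0,1)
    hole=1-soft; hole[hole<.25]=0
    print(n); print(np.round(hole[3:-3]*9).astype(int))
    def f(c,mode):
        m=disc(d,c,.13,.011)
        if mode: m&=disc(d,c,.118,.011)
        M=cv2.resize(m.astype(np.float32),(512,384),interpolation=cv2.INTER_AREA)[sl]
        return np.abs(M-hole).sum()
    for mode in(0,1):
        best=min((minimize(f,[x,y],args=(mode,),method='Nelder-Mead',options=dict(initial_simplex=np.array([[x,y],[x+.004,y],[x,y+.004]]),xatol=1e-4,fatol=.01)) for x in(.567,.572) for y in(-.026,-.02)),key=lambda r:r.fun)
        print(mode,best.x.round(4),best.fun.round(2),hole.sum().round(1))
    # plate outline with full-colour mask
    b=blob((H>=5)&(H<24)&(S>110),(258,170) if n=='top' else (230,184)); v,u=np.nonzero(b);P=raypl(d,np.c_[u,v],.13)[:,:2]*1000
    r=cv2.minAreaRect(P.astype(np.float32));print(r,cv2.boxPoints(r).round(1).tolist())
E
python3 hole.py
```

```text
top
[[0 0 0 0 0 4 6 7 8 7 6 4 0 0 0 0 0 0 0]
 [0 0 0 0 4 7 9 9 9 9 9 7 4 0 0 0 0 0 0]
 [0 0 0 0 7 9 9 9 9 9 9 8 7 2 0 0 0 0 0]
 [0 0 0 4 7 9 9 9 9 9 9 9 8 4 0 0 0 0 0]
 [0 0 0 3 7 9 9 9 9 9 9 9 8 4 0 0 0 0 0]
 [0 0 0 2 7 9 9 9 9 9 9 9 7 4 0 0 0 0 0]
 [0 0 0 0 5 8 9 9 9 9 9 8 6 3 0 0 0 0 0]
 [0 0 0 0 0 6 8 8 9 9 8 7 4 0 0 0 0 0 0]
 [0 0 0 0 0 3 5 6 7 7 6 4 0 0 0 0 0 0 0]]
0 [ 0.5678 -0.0299] 13.27 68.9
1 [ 0.5688 -0.0302] 8.28 68.9
((603.0030517578125, -23.544578552246094), (149.74757385253906, 55.628143310546875), 9.682625770568848) [[524.5, -8.699999809265137], [533.9000244140625, -63.599998474121094], [681.5, -38.400001525878906], [672.0999755859375, 16.5]]
side
[[0 0 0 0 0 0 0 0 0 0 0 0 0 0 0 0 0 0 0]
 [0 0 0 0 0 0 0 0 0 0 0 0 0 0 0 0 0 0 0]
 [0 0 0 0 0 0 0 3 4 3 2 0 0 0 0 0 0 0 0]
 [0 0 0 0 0 5 9 8 9 8 9 8 5 0 0 0 0 0 0]
 [0 0 0 0 0 7 8 8 8 8 8 8 9 3 0 0 0 0 0]
 [0 0 0 0 0 3 7 9 9 8 9 6 0 0 0 0 0 0 0]
 [0 0 0 0 0 0 0 0 3 4 2 0 0 0 0 0 0 0 0]
 [0 0 0 0 0 0 0 0 0 0 0 0 0 0 0 0 0 0 0]
 [0 0 0 0 0 0 0 0 0 0 0 0 0 0 0 0 0 0 0]]
0 [ 0.5685 -0.0253] 33.97 22.3
1 [ 0.5696 -0.0275] 2.99 22.3
((603.2305297851562, -16.71300506591797), (149.82626342773438, 66.01316833496094), 10.124865531921387) [[523.7000122070312, 2.5999999046325684], [535.2999877929688, -62.400001525878906], [682.7999877929688, -36.0], [671.2000122070312, 28.899999618530273]]
```

Request:
arm_command(
  commands=[
    [1.5,[0,1.5,0],0],
    [1.5,[0.1,3,0],0],
    [1.5,[0.1,3.5,0],0],
    [1.5,[0.1,3.5,0],0],
    [1.5,[0.1,3.5,0],0],
    [1.5,[0.1,3.5,0],0],
    [1.5,[0.1,3.5,0],0],
    [1.5,[0,3,0],0],
    [1.5,[0,1.4,0],0],
    [1.5,[0,0,0],0],
    [1.5,[0,0,0],0],
    [1.5,[0,0,0],0],
  ],
)

```text
clock: 17.3
position: [0.5694, -0.0306, 0.3049]
ee_rot: [-0.486, 0.487, -0.513, 0.513]
contact_force: [0.1, 0.5, -0.4]
width: 0.0228
```

```bash
python3 -c "
from h import *
st()
for n in('side','top'): d=grab(n,n+'12')
a=cv2.imread('pics/side12.png')[90:230,170:310];b=cv2.imread('pics/top12.png')[120:260,190:330]
cv2.imwrite('pics/c12.png',np.hstack([cv2.resize(x,(400,400),interpolation=2) for x in(a,b)]))"
```

```text
t 17.3 p [ 0.5694 -0.0306  0.3049] F [ 0.07  0.5  -0.42] w 0.0228 jawx [-0.053 -0.999  0.001] ang -93.1 z [ 0.999 -0.053 -0.   ] q [-0.18  0.24  1.41 -0.    1.49  1.45]
```

View pics/c12.png

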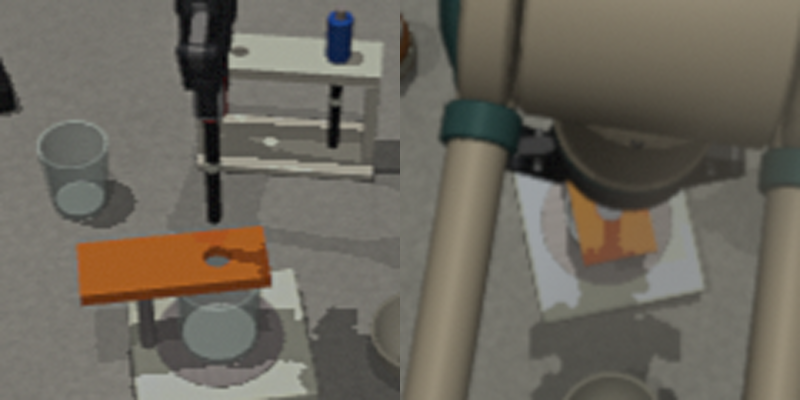

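```bash
cat > rod.py <<'E'
import sys
from h import *
tag=sys.argv[1]
s=manip.get_state();p=s['position']
d=pickle.load(open(f'pics/side{tag}.pkl','rb'));W=cloud(d);g=d['pixels'].astype(float).sum(2)
tipz=p[2]-.1355   # .1455-.010
R=[]
zs=np.arange(tipz+.008,min(tipz+.10,9),.006)
for z in zs:
    if abs(z-tipz-.06)<.008: continue
    c=proj(d,[[p[0],p[1],z]])[0]; r=int(round(c[1])); cc=int(round(c[0]))
    row=g[r,cc-9:cc+10]; w=np.clip((row.max()*.75-row),0,None); 
    u=(w*np.arange(cc-9,cc+10)).sum()/w.sum()
    # solve x for axis at y=p[1], z
    x=raypl(d,[[u,r]],z)[0]
    # more exact: x scale
    k=(proj(d,[[p[0]+.001,p[1],z]])[0]-c)[0]
    dd=W[r,cc-2:cc+3]
    R.append([z,u,c[0],(u-c[0])/k,np.nanmedian(dd[:,1])])
R=np.array(R);print('z,u,pred,dx_mm,depth y');print(R.round(3))
print('dx fit: slope mm/mm',np.polyfit(R[:,0]*1000,R[:,3],1))
c=proj(d,[[p[0],p[1],tipz]])[0];print('pred tip',c); 
cc=int(round(R[0,1]));print('col profile',list(zip(range(int(c[1])-6,int(c[1])+8),g[int(c[1])-6:int(c[1])+8,cc])))
E
python3 rod.py 12
```

```text
z,u,pred,dx_mm,depth y
[[ 1.77000e-01  2.44626e+02  2.45168e+02  1.19000e+00 -2.50000e-02]
 [ 1.83000e-01  2.44608e+02  2.45108e+02  1.09100e+00 -2.50000e-02]
 [ 1.89000e-01  2.44306e+02  2.45047e+02  1.61300e+00 -2.40000e-02]
 [ 1.95000e-01  2.44313e+02  2.44986e+02  1.45700e+00 -2.70000e-02]
 [ 2.01000e-01  2.44326e+02  2.44924e+02  1.29000e+00 -2.50000e-02]
 [ 2.07000e-01  2.44226e+02  2.44862e+02  1.36500e+00 -2.50000e-02]
 [ 2.13000e-01  2.44045e+02  2.44799e+02  1.61200e+00 -2.30000e-02]
 [ 2.19000e-01  2.47075e+02  2.44735e+02 -4.98000e+00 -2.40000e-02]
 [ 2.37000e-01  2.44165e+02  2.44541e+02  7.90000e-01 -2.80000e-02]
 [ 2.43000e-01  2.43717e+02  2.44475e+02  1.58500e+00 -2.30000e-02]
 [ 2.49000e-01  2.43723e+02  2.44409e+02  1.42700e+00 -2.40000e-02]
 [ 2.55000e-01  2.43699e+02  2.44341e+02  1.33100e+00 -2.50000e-02]
 [ 2.61000e-01  2.43844e+02  2.44274e+02  8.85000e-01 -2.50000e-02]
 [ 2.67000e-01  2.43411e+02  2.44205e+02  1.63000e+00 -2.60000e-02]]
dx fit: slope mm/mm [0.00084395 0.69061131]
pred tip [245.24751389 165.91847499]
col profile [(159, np.float64(38.0)), (160, np.float64(34.0)), (161, np.float64(42.0)), (162, np.float64(37.0)), (163, np.float64(50.0)), (164, np.float64(33.0)), (165, np.float64(50.0)), (166, np.float64(29.0)), (167, np.float64(47.0)), (168, np.float64(194.0)), (169, np.float64(313.0)), (170, np.float64(303.0)), (171, np.float64(282.0)), (172, np.float64(277.0))]
```

Request:
arm_command(
  commands=[
    [1.5,[-0.11,0.33,0],0],
    [1.5,[0,0,-1.0],0],
    [1.5,[0,0,-1.0],0],
    [1.5,[0,0,-0.5],0],
    [1.5,[0,0,0],0],
    [1.5,[0,0,0],0],
  ],
)

```text
clock: 18.0
position: [0.5682, -0.0261, 0.2799]
ee_rot: [0.487, -0.487, 0.513, -0.513]
contact_force: [0.2, -0.1, -0.1]
width: 0.0227
```

```bash
python3 -c "
from h import *
st()
for n in('side','top'): d=grab(n,n+'13')
a=cv2.imread('pics/side13.png')[130:210,200:280];b=cv2.imread('pics/top13.png')[150:230,220:300]
cv2.imwrite('pics/c13.png',np.hstack([cv2.resize(x,(400,400),interpolation=2) for x in(a,b)]))"; python3 rod.py 13
```

```text
t 18.0 p [ 0.5682 -0.0261  0.2799] F [ 0.18 -0.13 -0.11] w 0.0227 jawx [-0.052 -0.999  0.   ] ang -93.0 z [ 0.999 -0.052 -0.   ] q [-0.17  0.25  1.46 -0.    1.43  1.45]
z,u,pred,dx_mm,depth y
[[ 1.53000e-01  2.45199e+02  2.45697e+02  1.10700e+00 -1.80000e-02]
 [ 1.59000e-01  2.45069e+02  2.45640e+02  1.26500e+00 -2.00000e-02]
 [ 1.65000e-01  2.45089e+02  2.45582e+02  1.08900e+00 -2.10000e-02]
 [ 1.71000e-01  2.45037e+02  2.45524e+02  1.07000e+00 -2.00000e-02]
 [ 1.77000e-01  2.45000e+02  2.45466e+02  1.01900e+00 -2.10000e-02]
 [ 1.83000e-01  2.44875e+02  2.45407e+02  1.15800e+00 -2.00000e-02]
 [ 1.89000e-01  2.44811e+02  2.45347e+02  1.16400e+00 -2.00000e-02]
 [ 1.95000e-01  2.47000e+02  2.45287e+02 -3.70200e+00 -1.80000e-02]
 [ 2.13000e-01  2.44637e+02  2.45103e+02  9.95000e-01 -2.00000e-02]
 [ 2.19000e-01  2.44501e+02  2.45041e+02  1.14800e+00 -2.10000e-02]
 [ 2.25000e-01  2.44592e+02  2.44978e+02  8.16000e-01 -2.10000e-02]
 [ 2.31000e-01  2.43897e+02  2.44915e+02  2.14100e+00 -2.10000e-02]
 [ 2.37000e-01  2.43779e+02  2.44851e+02  2.24400e+00 -2.10000e-02]
 [ 2.43000e-01  2.44624e+02  2.44786e+02  3.38000e-01 -1.80000e-02]]
dx fit: slope mm/mm [0.00349691 0.15736615]
pred tip [245.77183136 175.04766967]
col profile [(169, np.float64(39.0)), (170, np.float64(42.0)), (171, np.float64(48.0)), (172, np.float64(47.0)), (173, np.float64(42.0)), (174, np.float64(44.0)), (175, np.float64(30.0)), (176, np.float64(45.0)), (177, np.float64(77.0)), (178, np.float64(165.0)), (179, np.float64(218.0)), (180, np.float64(284.0)), (181, np.float64(282.0)), (182, np.float64(289.0))]
```

View pics/c13.png

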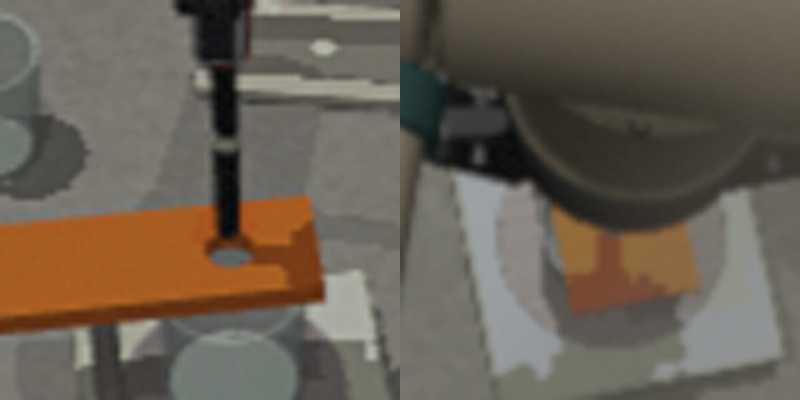

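Request:
arm_command(
  commands=[
    [1.5,[0.03,-0.12,0],0],
    [1.5,[0,0,-0.5],0],
    [1.5,[0,0,-0.4],0],
    [1.5,[0,0,0],0],
    [1.5,[0,0,0],0],
    [1.5,[0,0,0],0],
  ],
)

```text
clock: 18.7
position: [0.5686, -0.0273, 0.2712]
ee_rot: [-0.487, 0.487, -0.513, 0.513]
contact_force: [0.8, -0.0, -1.3]
width: 0.0226
```

```bash
cat > ov.py <<'E'
import sys
from h import *
tag=sys.argv[1];s=st();p=s['position'];d=grab('side','side'+tag)
o=(170,140)if len(sys.argv)<3 else eval(sys.argv[2]);k=8;w,h=75,70
o=(208,130)
a=cv2.imread(f'pics/side{tag}.png')[o[1]:o[1]+h,o[0]:o[0]+w];a=cv2.resize(a,None,fx=k,fy=k,interpolation=2);a=np.clip(a.astype(float)*1.6,0,255).astype(np.uint8)
a2=a.copy()
def circ(c,z,r,col):
    q=np.linspace(0,2*np.pi,60);uv=(proj(d,[[c[0]+r*np.cos(t),c[1]+r*np.sin(t),z] for t in q])-o+.5)*k
    cv2.polylines(a2,[uv.round().astype(np.int32)],True,col,1)
H=(.5696,-.0275);circ(H,.13,.011,(255,255,0));circ(H,.118,.011,(0,255,255))
ax=(p[0]+.0012,p[1]);tz=p[2]-.1355
circ(ax,tz,.006,(0,255,0));circ(ax,tz+.064,.006,(255,0,255));circ(ax,tz+.056,.006,(255,0,255));circ(ax,.13,.006,(255,0,0))
cv2.imwrite(f'pics/ov{tag}.png',a2)
print('tip z',tz)
E
python3 ov.py 14; python3 rod.py 14|tail -3
```

```text
t 18.7 p [ 0.5686 -0.0273  0.2712] F [ 0.84 -0.01 -1.3 ] w 0.0226 jawx [-0.052 -0.999  0.   ] ang -93.0 z [ 0.999 -0.052  0.   ] q [-0.17  0.26  1.48 -0.    1.41  1.45]
tip z 0.1356718600844093
dx fit: slope mm/mm [-0.00993781  2.96075696]
pred tip [245.82122859 177.4459685 ]
col profile [(171, np.float64(34.0)), (172, np.float64(40.0)), (173, np.float64(42.0)), (174, np.float64(35.0)), (175, np.float64(30.0)), (176, np.float64(41.0)), (177, np.float64(48.0)), (178, np.float64(34.0)), (179, np.float64(97.0)), (180, np.float64(290.0)), (181, np.float64(291.0)), (182, np.float64(292.0)), (183, np.float64(297.0)), (184, np.float64(297.0))]
```

View pics/ov14.png

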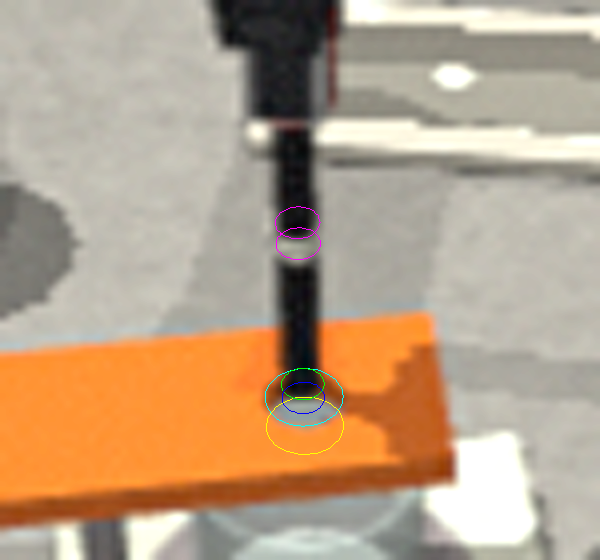

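Request:
arm_command(
  commands=[
    [1.5,[0.01,0,-0.6],0],
    [1.5,[0,0,-0.7],0],
    [1.5,[0,0,-0.7],0],
    [1.5,[0,0,0],0],
    [1.5,[0,0,0],0],
  ],
)

```text
clock: 19.25
position: [0.5685, -0.0272, 0.2507]
ee_rot: [0.487, -0.487, 0.513, -0.513]
contact_force: [0.7, -0.3, -0.9]
width: 0.0228
```

```bash
python3 ov.py 15
```

```text
t 19.25 p [ 0.5685 -0.0272  0.2507] F [ 0.72 -0.32 -0.87] w 0.0228 jawx [-0.052 -0.999  0.   ] ang -93.0 z [ 0.999 -0.052 -0.001] q [-0.17  0.27  1.51 -0.    1.36  1.45]
tip z 0.11519847951651963
```

View pics/ov15.png

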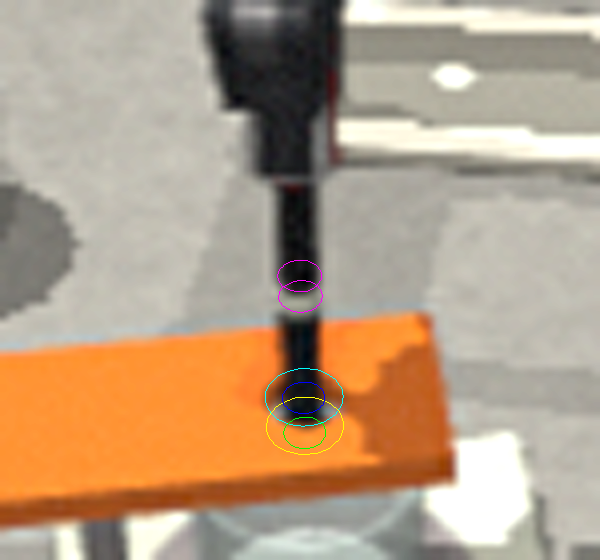

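Request:
arm_command(
  commands=[
    [1.5,[-0.02,0,-0.7],0],
    [1.5,[0,0,-0.8],0],
    [1.5,[0,0,-0.8],0],
    [1.5,[0,0,-0.8],0],
    [1.5,[0,0,-0.7],0],
    [1.5,[0,0,-0.5],0],
    [1.5,[0,0,-0.2],0],
    [1.5,[0,0,0],0],
    [1.5,[0,0,0],0],
    [1.5,[0,0,0],0],
    [1.5,[0,0,0],0],
  ],
)

```text
clock: 20.4
position: [0.5686, -0.0273, 0.2065]
ee_rot: [-0.487, 0.487, -0.513, 0.513]
contact_force: [-1.0, -0.7, -0.6]
width: 0.0227
```

```bash
python3 ov.py 16
```

```text
t 20.4 p [ 0.5686 -0.0273  0.2065] F [-1.   -0.71 -0.65] w 0.0227 jawx [-0.052 -0.999  0.   ] ang -93.0 z [ 0.999 -0.052  0.001] q [-0.17  0.29  1.59 -0.    1.26  1.45]
tip z 0.07099172697575809
```

View pics/ov16.png

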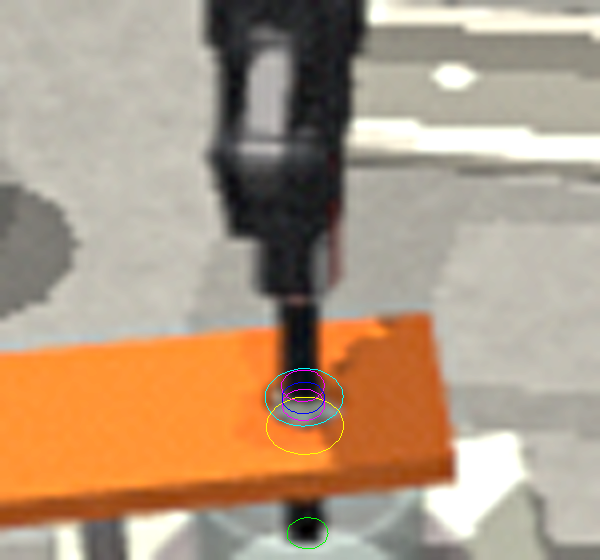

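```bash
python3 - <<'E'
from h import *
p=[.5686,-.0273,.2065]
for tag,p in(('12',[.5694,-.0306,.3049]),('13',[.5682,-.0261,.2799]),('14',[.5686,-.0273,.2712]),('16',[.5686,-.0273,.2065])):
    d=pickle.load(open(f'pics/side{tag}.pkl','rb'));g=d['pixels'].astype(int).sum(2)
    ax=(p[0]+.0012,p[1]);tz=p[2]-.1355
    C=proj(d,[[*ax,tz],[ax[0],ax[1]+.006,tz],[ax[0],ax[1]+.006,tz+.056],[ax[0],ax[1]+.006,tz+.064],[ax[0],ax[1]+.006,.13],[*ax,.13]])
    print(tag,'tip front pred',C[1].round(2),'band lo/hi rows',C[2:4].round(2).tolist(),'front@.13',C[4].round(2))
    c=int(round(C[1][0]));r=int(C[1][1]);print(' tipcol',r-3,g[r-3:r+5,c-1:c+1].mean(1))
    c=int(round(C[2][0]));r=int(C[3][1]);print(' band from row',r-4,g[r-4:r+9,c-1:c+1].mean(1))
d=pickle.load(open('pics/side16.pkl','rb'));g=d['pixels'].astype(int).sum(2)
print(g[170:188,238:254])
for r in(172,174,194,195): 
    print(r,g[r,238:256])
a=cv2.cvtColor(d['pixels'],cv2.COLOR_RGB2BGR)[160:205,223:273];cv2.imwrite('pics/z16.png',np.clip(cv2.resize(a,(650,585),interpolation=cv2.INTER_NEAREST)*1.8,0,255).astype(np.uint8))
E
```

```text
12 tip front pred [244.54 167.91] band lo/hi rows [[243.93, 149.48], [243.84, 146.72]] front@.13 [244.94 180.02]
 tipcol 164 [ 29.5  50.   28.   56.  200.5 312.5 304.5 286.5]
 band from row 142 [ 37.5  48.   37.5  30.5  54.5 182.5 276.  282.5 198.5  63.5  43.   44.
  43. ]
13 tip front pred [245.2  177.17] band lo/hi rows [[244.63, 159.4], [244.55, 156.74]] front@.13 [245.34 181.51]
 tipcol 174 [ 47.   41.5  51.   87.5 158.5 203.5 282.  285. ]
 band from row 152 [ 36.5  35.5  36.5  33.5  39.5 143.  275.5 284.5 162.5  57.   39.5  37.5
  53.5]
14 tip front pred [245.14 179.4 ] band lo/hi rows [[244.57, 161.85], [244.49, 159.23]] front@.13 [245.2  181.11]
 tipcol 176 [ 49.5  45.   26.5 103.  287.  292.  291.5 297. ]
 band from row 155 [ 41.5  44.   35.   25.   89.5 281.  287.  270.5  97.5  33.5  38.5  44.
  39. ]
16 tip front pred [245.74 198.03] band lo/hi rows [[245.23, 182.0], [245.15, 179.61]] front@.13 [245.2  181.11]
 tipcol 195 [ 28.   19.  117.5 355.5 356.5 352.  351.5 348.5]
 band from row 175 [ 42.5  37.5  44.5  42.5  70.5 214.  275.  262.5 239.  279.5 287.  295.
 303.5]
[[327
[... 813 characters left out ...]
279 237 202 249 276 261 199 198 217 209 207 207 207]
 [278 274 283 280 278 260 248 230 201 215 183 197 208 201 211 204]
 [277 286 278 287 280 286 276 283 281 278 217 197 202 204 209 214]
 [292 289 281 276 282 281 287 287 289 283 237 199 202 209 203 207]
 [294 295 296 300 292 291 295 295 293 301 298 242 206 211 202 209]
 [302 300 300 298 297 298 301 306 299 304 302 241 207 205 207 205]]
172 [281 277 276 281 217 116  41  34  42 107 261 285 290 280 236 211 212 221]
174 [282 284 287 289 221 121  48  52  41 110 263 293 285 211 195 207 206 210]
194 [270 280 284 289 294 199  77  35  53  43 153 265 294 293 289 284 291 305]
195 [286 278 278 287 286 194  76  36  20  38 155 267 295 293 291 293 313 340]
```

View pics/z16.png

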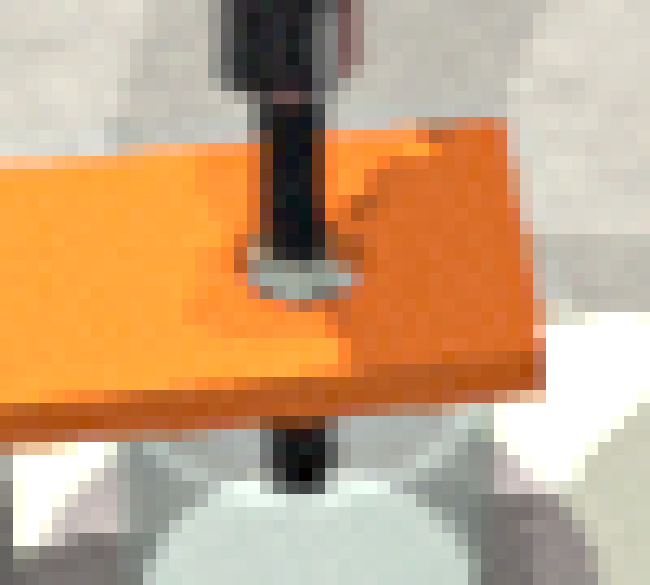

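Request:
arm_command(
  commands=[
    [1.5,[-0.05,-0.02,-0.1],0],
    [1.5,[0,0,0],0],
    [1.5,[0,0,0],0],
    [1.5,[0,0,0],0],
    [1.5,[0,0,0],0],
  ],
)

```text
clock: 20.95
position: [0.568, -0.0275, 0.2051]
ee_rot: [-0.487, 0.487, -0.513, 0.513]
contact_force: [-1.5, -0.4, -1.0]
width: 0.0227
```

```bash
python3 ov.py 17; python3 - <<'E'
from h import *
d=pickle.load(open('pics/side17.pkl','rb'));g=d['pixels'].astype(int).sum(2)
print(g[170:186,238:254]);W=cloud(d);print('rod surf y',np.nanmedian(W[165:178,244:247,1]),'x',np.nanmedian(W[165:178,244:247,0]))
E
```

```text
t 20.95 p [ 0.568  -0.0275  0.2051] F [-1.45 -0.41 -1.03] w 0.0227 jawx [-0.052 -0.999  0.   ] ang -93.0 z [ 0.999 -0.052 -0.   ] q [-0.17  0.29  1.59 -0.    1.26  1.45]
tip z 0.06961237461357431
[[327 331 331 323 275 158  55  38  27  89 266 300 299 297 299 299]
 [299 302 298 300 262 153  48  43  30  86 250 290 284 284 279 285]
 [288 280 282 285 248 141  63  37  44  69 207 277 282 283 220 193]
 [285 280 282 286 251 142  53  48  40  71 201 277 295 279 203 190]
 [282 278 289 285 250 152  54  25  36  75 200 277 288 224 172 204]
 [287 292 279 288 289 180  73  53  20  76 194 199 181 168 191 205]
 [295 289 282 289 278 178  59  29  32  63 171 179 180 190 208 204]
 [298 300 290 271 225 133  69  44  51  44 137 195 206 211 206 211]
 [294 295 293 218 158  91  39  50  41  39 138 177 168 188 207 206]
 [292 287 257 180 145 120  68  31  14  47 127 163 161 193 207 204]
 [294 289 256 184 205 259 206 125  99 138 193 212 189 200 210 208]
 [284 283 283 248 274 285 275 306 287 263 258 283 248 208 199 205]
 [290 281 284 283 278 248 268 287 276 258 218 196 195 204 205 207]
 [285 283 276 288 281 270 276 278 279 248 192 188 199 212 205 209]
 [286 282 285 280 283 280 281 285 284 282 210 190 204 207 211 201]
 [284 278 279 279 277 278 285 281 282 286 216 200 203 206 203 202]]
rod surf y -0.020310168295484203 x 0.5694590464289738
```

View pics/ov17.png

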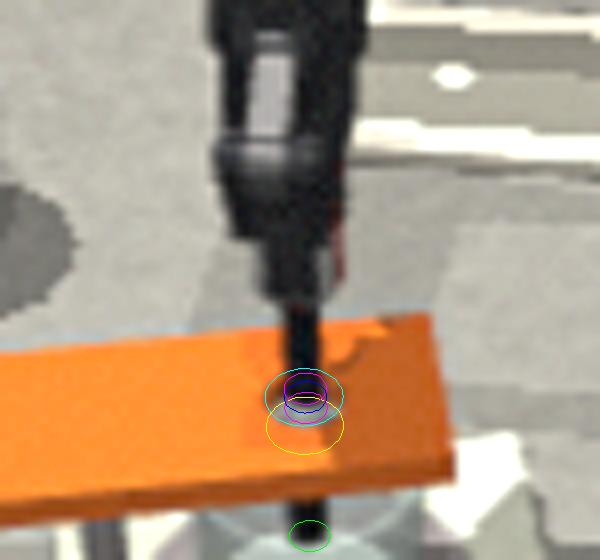

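```bash
python3 - <<'E'
from h import *
st(); d=grab('top','top17')
cv2.imwrite('pics/t17.png',cv2.resize(d['pixels'][...,::-1],(768,576)))
E
```

```text
t 21.0 p [ 0.568  -0.0275  0.2051] F [-0.26 -0.48 -1.58] w 0.023 jawx [-0.052 -0.999  0.   ] ang -93.0 z [ 0.999 -0.052  0.   ] q [-0.17  0.29  1.59 -0.    1.26  1.45]
```

View pics/side17.png

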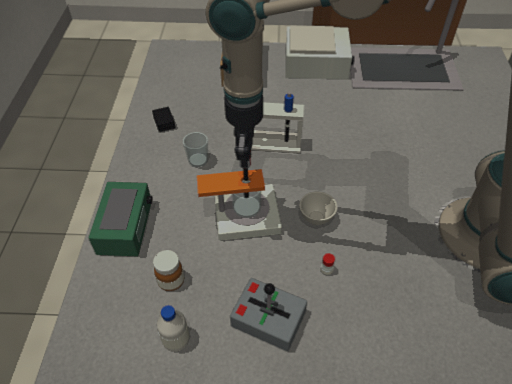

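```bash
python3 -c "
from h import *
s=st();print(s['qd'].round(4));print(manip.sign_off())"
```

```text
t 21.05 p [ 0.568  -0.0275  0.2051] F [-0.57 -0.98 -0.87] w 0.0229 jawx [-0.052 -0.999  0.   ] ang -93.0 z [ 0.999 -0.052  0.   ] q [-0.17  0.29  1.59 -0.    1.26  1.45]
[ 0.0001  0.0014 -0.0001  0.0011  0.0003  0.0001]
the job is handed in; nothing more can be done
None
```

The lever is at idle, and the arm is holding the red probe still in the guide hole with the white band level with the plate's top. I handed the job in at 21 s.

- **Lever:** the first swing, gripping the knob from the sides, slipped and stopped about 7 mm short of idle. I closed the jaws on the knob again along the swing direction. Afterwards both cameras showed it within 1 mm of the green stripe, about 0.01 rad.
- **Probe:** I lifted it clear of the rack and lowered it through the hole, with no sign of contact in the force readings (about 1.5 N at most).
- **Final pose:** by the arm's reading, the middle of the band is at 129.6 mm, against the plate's 130 mm. In the last side picture the rod is within about 0.5 mm of centre in x. In y it is within about 1 mm, inside the 5 mm clearance, with the joints at rest.
- **Other objects:** in the last side picture the blue probe and the glassware look to be in their original places. I checked this by eye only.

**Checks that disagreed:**
- The two cameras differ by about 3 mm in y. I trusted the side camera because it matched the arm's own position when it gripped the probe.
- The arm hid the hole from the top camera, so the final centring rests on the side view and the arm's readings.
- The rod's tip, seen through the beaker glass, looked about 0.8 px higher than predicted. The band's position did not show that error.

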